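Shelve the long soap sample in the deep well

ROBOT

A 6-joint arm with a two-finger parallel gripper is mounted at the origin on the work surface. World frame = base frame: x ahead of the robot, y to its left, z up, the work surface at z = 0. Lengths are in m, angles in rad, forces in N, time in s.
With the tool pointing down it reaches from about 0.3 to 0.875 m from the base axis. Payload 6.4 kg.
Tool frame: the origin (TCP) lies at the very end of the fingers, on their centre line; the grasp point (between the pads) lies 19 mm behind it; z points along the fingers, y is the line along which they close (so a half turn about z gives the same grasp; the last joint's range is limited). The gripper opens to 88 mm and grips with 3 to 60 N. Pads are 18 mm wide; open, the fingers measure 123 mm over their backs; the gripper's body (75 mm by 187 mm) begins 45 mm behind the grasp point.
Start: joints at [1.111, 0.181, 1.607, -0, 1.354, -0.206], TCP at [0.144, 0.557, 0.239] pointing down, gripper open.
Joint ranges: [-2.99, 2.99], [-0.89, 2.07], [0.3, 2.58], [-1.14, 4.28], [0, 2.63], [-3.12, 3.12]. Speed limits (rad/s): [2.57, 2.57, 3.01, 3.14, 3.14, 3.14].

INTERFACE

Orientations are given as a unit quaternion [w, x, y, z].
In Python, from station import env gives the robot as it stands.
- The arm moves only by the shell command python3 inch.py 'ROWS' [FORCE]. ROWS is rows parted by semicolons, their numbers by spaces, 1 to 12 of them, each of 7 numbers: the opening from 0.0 (shut) to 1.0 (fully open), then dx, dy, dz in m, then a rotation vector rx, ry, rz in rad; each row shifts and turns the commanded pose from where the row before left it, along the tool's axes as they then stand; what a row does not reach is not made up. A row lasts 1/8 s, in which the tool goes at most 0.0625 m and 0.188 rad, less where a joint would pass 70% of its speed; a pose out of reach is approached as far as the arm can. The fingers move at their own pace and stop on an object; FORCE is the grip in N (left out, the last holds). Time passes only in rows, so rows that do not move let the fingers close. It prints the time, the measured TCP pose, the force, the opening and the grip force at its end.
- env.state(): the state, without advancing time (a new reading comes with each control period).
- env.camera(name): name is "scene" or "top"; returns the picture (384x512x3 uint8, red, green, blue); there is no depth.
- env.calibration(name): a dict with "mtx" (3x3 intrinsics, pixels), "pose" (4x4, takes a point from camera to world coordinates). Camera axes: x right, y up, looking along -z (the intrinsics and any distortion apply to the point x, -y, -z); pixel columns grow to the right and rows downward; lengths in m; the calibration is good to about 2 mm. A picture is of the moment at which its call begins. calibration takes no time and is no camera call.
- env.finish_job(): hands the job in; it is judged then, once.
The state is a dict: "time_s": time; "joints": joint angles; "joint_vel": joint speeds; "tau": joint torques, N m; "tool_pos": TCP position; "orientation": TCP orientation; "force": force on the tool from outside, world axes, zero at the start; "moment": the same for the moment, N m; "grip_width": opening from 0.0 (shut) to 1.0 (fully open); "grasp_force": force on a finger pad.
Only numpy, scipy, OpenCV 4.12 (cv2) and the standard library are available. Lean on these libraries where they do the work, as an engineer would, in place of code of your own. Each camera call takes 0.05 s, during which the arm holds its last target. There are 200 camera calls.

TASK

On the soap packing table, take the long capped sample tube out of the wooden rack and put it into the deep well of the tall wooden block: lean it about 15 degrees as its foot goes into the mouth, then straighten it upright and lower it, still in the gripper, until it stands on the bottom of the well, and let go. Leave the two short tubes in the rack.

Things in the scene. Friction and masses are not known exactly. Their poses are not given: they have to be found in the camera images.
- long_tube: the long sample tube: pale yellow (clear plastic filled with soap), white cap, 170 mm tall, 22 mm thick, flat foot, 70 g. The cap is the top 30 mm, 24 mm thick. It stands upright in one of the three holes of a wooden rack (64 x 200 mm, 50 mm tall, fixed; holes in one straight row 60 mm apart, 40 mm deep); which hole varies. Origin: centre of the foot; z up along the tube.
- well_mouth (a point): centre of the mouth of the deep well, level with the top of the tall square wooden block (70 x 70 mm, 95 mm tall, fixed). The well is a vertical round bore 40 mm wide, 85 mm deep, flat-bottomed. z points up out of it, x and y along the sides of the block. A look-alike block only 45 mm tall stands nearby and is not to be used; which of the two is nearer the rack varies.
- short_tube_a: a flat-footed tube exactly like the long one (22 mm thick, 24 mm white cap 30 mm tall) but only 105 mm tall; stands in the same rack and is to be left there; origin at the centre of its foot, z along the tube.
- short_tube_b: a flat-footed tube exactly like the long one (22 mm thick, 24 mm white cap 30 mm tall) but only 105 mm tall; stands in the same rack and is to be left there; origin at the centre of its foot, z along the tube.

How it is judged:
By the outcome, as a careful person would: the job done as asked, in the order asked, and still so for the second after the job is handed in, with the robot touching nothing.
It also fails if it takes over 51 s, if anything falls off the work surface, if the arm or the gripper's body presses on something with over 40 N, if the wrist force passes 120 N, or if a joint passes its speed limit or range.

## Working session

There is one attempt and no reset: what is moved stays moved. The work goes in short steps, Python scripts to look and compute and a shell command to move; the robot and the scene stay as the last step left them, time stands still between calls to the robot, and variables do not carry over. Pictures are saved under pics/ and viewed, at most 10 in all, crops included, and the job is handed in when it is done.

```bash
ls; mkdir -p pics; python3 - <<'E'
from station import env
import cv2,numpy as np
for n in("scene","top"):
    cv2.imwrite(f"pics/{n}0.png",env.camera(n)[:,:,::-1]); c=env.calibration(n); print(n,{k:np.round(v,4).tolist() for k,v in c.items()})
s=env.state();print({k:np.round(v,3).tolist() for k,v in s.items()})
E
```

```text
inch.py
pics
station.py
scene {'mtx': [[347.5974, 0.0, 249.9697], [0.0, 347.5974, 190.7577], [0.0, 0.0, 1.0]], 'pose': [[0.1971, -0.7518, 0.6293, 0.9699], [0.9804, 0.1493, -0.1288, -0.0901], [0.0029, 0.6423, 0.7665, 0.6245], [0.0, 0.0, 0.0, 1.0]]}
top {'mtx': [[385.661, 0.0, 262.9964], [0.0, 385.661, 191.9583], [0.0, 0.0, 1.0]], 'pose': [[-0.0288, 0.9848, -0.1711, 0.3398], [-0.9996, -0.0293, -0.0005, 0.0122], [-0.0055, 0.171, 0.9852, 1.0475], [0.0, 0.0, 0.0, 1.0]]}
{'time_s': 0.1, 'joints': [1.111, 0.181, 1.608, -0.0, 1.354, -0.206], 'joint_vel': [0.001, -0.002, -0.003, 0.0, 0.001, -0.0], 'tau': [0.001, -43.482, -34.269, 0.071, 0.034, -0.0], 'tool_pos': [0.144, 0.556, 0.238], 'orientation': [-0.0, 0.127, 0.992, -0.001], 'force': [1.083, -0.266, 0.156], 'moment': [0.006, -0.005, 0.082], 'grasp_force': 0.0, 'grip_width': 1.0}
```

View pics/scene0.png

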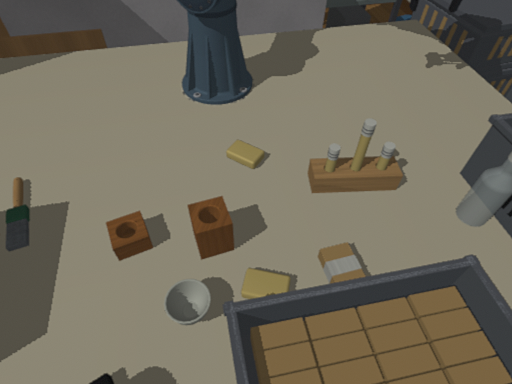

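View pics/top0.png

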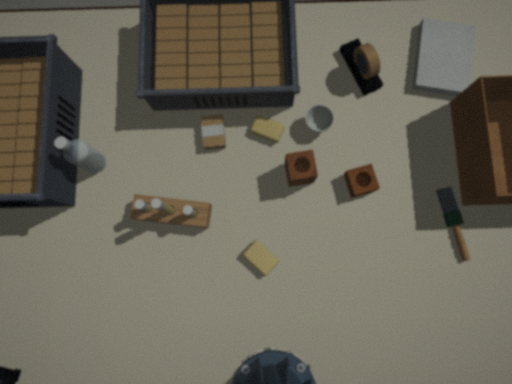

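The scene view shows the long tube in the middle hole (cap at about (368,127)). The tall block is at (211,225) in the scene view and (301,167) in the top view. The short block is at (130,235) in scene and (362,180) in top. Next I'll take enlarged crops to get precise pixels.

```bash
python3 - <<'E'
import cv2,numpy as np
s=cv2.imread("pics/scene0.png");t=cv2.imread("pics/top0.png")
def c(im,x,y,w,h,k=5):return cv2.resize(im[y:y+h,x:x+w],None,fx=k,fy=k,interpolation=cv2.INTER_CUBIC)
a=np.vstack([np.hstack([c(s,300,110,80,60),c(s,180,190,80,60)]),np.hstack([c(t,120,185,80,60),c(t,265,140,80,60)])])
for i in range(0,800,50):
    for j in range(0,600,50): cv2.circle(a,(i,j),1,(0,0,255),-1)
cv2.imwrite("pics/crops.png",a)
E
```

```text
(no output)
```

View pics/crops.png

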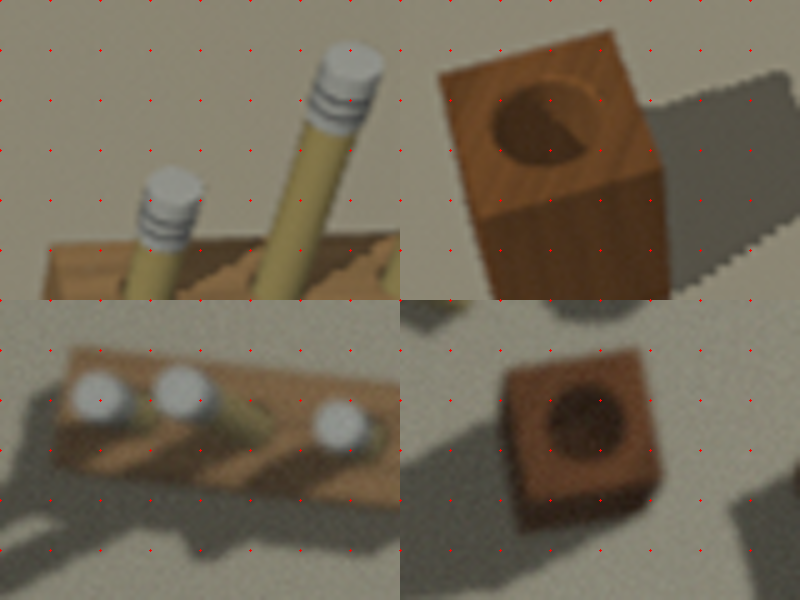

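The crop shows the long cap's top centre at about scene (370.2,122.4) and top (156.4,202.6). The tall block's top face and bore are clear in both views. Now I'll compute the positions.

```bash
cat > h.py <<'E'
from station import env
import cv2,numpy as np
def ray(n,p):
    c=env.calibration(n);K=np.array(c["mtx"]);T=np.array(c["pose"])
    d=np.linalg.solve(K,[p[0],p[1],1])*[1,-1,-1]
    return T[:3,3],T[:3,:3]@d
def plane(n,p,z):
    o,d=ray(n,p);return o+d*(z-o[2])/d[2]
def tri(ps,pt):
    A=[];b=[]
    for n,p in(("scene",ps),("top",pt)):
        o,d=ray(n,p);d/=np.linalg.norm(d);P=np.eye(3)-np.outer(d,d);A.append(P);b.append(P@o)
    x=np.linalg.lstsq(np.vstack(A),np.hstack(b),rcond=None)[0];return x
E
python3 - <<'E'
from h import *
np.set_printoptions(precision=4,suppress=True)
S=(370.1,122.3);T=(156.3,202.5)
print("long",tri(S,T),plane("scene",S,.18),plane("top",T,.18))
print("shortA",plane("scene",(334.3,147.5),.115),plane("top",(187.9,209.3),.115),"B",plane("top",(139.6,203.5),.115))
for n,cs,o in(("scene",[(440,74),(612,30),(663,168),(482,218)],(180-80,190)),("top",[(505,372),(640,348),(661,470),(527,503)],(265-80,140-60))):
    q=np.array([plane(n,(x/5+o[0],y/5+o[1]),.095) for x,y in cs])
    print(n,q[:,:2].tolist(),q.mean(0),[np.linalg.norm(q[i]-q[i-1]) for i in range(4)])
print("bore",plane("scene",(180+(548-400)/5,190+121/5),.095),plane("top",(265+(586-400)/5,140+(422-300)/5),.095))
E
```

```text
long [0.4739 0.2571 0.1776] [0.4765 0.2556 0.18  ] [0.4734 0.2561 0.18  ]
shortA [0.4684 0.1961 0.115 ] [0.4644 0.1969 0.115 ] B [0.4821 0.3152 0.115 ]
scene [[0.5464808595176749, -0.12483980831308733], [0.5377825590981768, -0.05683320849035897], [0.6062823893291279, -0.0480548289685303], [0.6150392231603786, -0.1155718248664119]] [ 0.5764 -0.0863  0.095 ] [np.float64(0.06918196833375768), np.float64(0.06856061587848053), np.float64(0.06906002236242312), np.float64(0.068082500496256)]
top [[0.6006613103060201, -0.048719615556524584], [0.611216770502118, -0.11810916205198008], [0.5472097357011005, -0.12545385229388897], [0.5322449330456906, -0.05713601878988282]] [ 0.5728 -0.0874  0.095 ] [np.float64(0.06893211530784622), np.float64(0.07018779739239853), np.float64(0.06442705160697833), np.float64(0.06993762716304056)]
bore [ 0.5768 -0.0869  0.095 ] [ 0.5732 -0.0888  0.095 ]
```

```bash
cat >> h.py <<'E'
from scipy.spatial.transform import Rotation as R
def go(target,rot=None):
    s=env.state();w,x,y,z=s["orientation"];q=R.from_quat([x,y,z,w])
    d=q.inv().apply(np.array(target)-s["tool_pos"])
    print("tool d",np.round(d,4),"rows",np.linalg.norm(d)/.0625,"toolaxes\n",np.round(q.as_matrix(),3))
    # rotvec (tool axes) to get z exactly down
    zt=q.inv().apply([0,0,-1.]);print("to vertical",np.round(np.cross([0,0,1],zt),4))
E
python3 -c "
from h import *
go([.4748,.256,.236]); print(env.state()['tool_pos'])"
```

```text
tool d [-0.3954 -0.2075  0.0021] rows 7.145268393792361 toolaxes
 [[-0.968  0.251 -0.001]
 [ 0.251  0.968 -0.001]
 [ 0.    -0.002 -1.   ]]
to vertical [-0.0016 -0.0003  0.    ]
[0.14413305 0.55614785 0.23791974]
```

```bash
python3 inch.py '0.7 -0.0494 -0.0259 0 0 0 0;0.7 -0.0494 -0.0259 0 0 0 0;0.7 -0.0494 -0.0259 0 0 0 0;0.7 -0.0494 -0.0259 0 0 0 0;0.7 -0.0494 -0.0259 0 0 0 0;0.7 -0.0494 -0.0259 0 0 0 0;0.7 -0.0494 -0.0259 0 0 0 0;0.7 -0.0494 -0.0259 0 0 0 0;0.7 0 0 0 0 0 0;0.7 0 0 0 0 0 0' 30; python3 -c "
from h import *
go([.4748,.256,.143]); print(env.state()['tool_pos'],env.state()['force'])
for n in('top','scene'):cv2.imwrite(f'pics/{n}1.png',env.camera(n)[:,:,::-1])
a=cv2.imread('pics/top1.png')[140:260,90:250];b=cv2.imread('pics/scene1.png')[60:180,290:450]
cv2.imwrite('pics/c1.png',cv2.resize(np.hstack([a,b]),None,fx=2.5,fy=2.5))"
```

```text
time_s: 1.35
tool_pos: [0.4743, 0.2568, 0.2382]
orientation: [-0.001, 0.127, 0.992, -0.0]
force: [-0.4, -0.3, -0.1]
grip_width: 0.701
grasp_force: 0.0
tool d [-0.0008 -0.0006  0.0952] rows 1.5230356693591347 toolaxes
 [[-0.968  0.252 -0.001]
 [ 0.252  0.968  0.   ]
 [ 0.001 -0.    -1.   ]]
to vertical [-0.0003 -0.0014  0.    ]
[0.47433839 0.25678697 0.23818536] [-0.36871381 -0.32258034 -0.10340827]
```

View pics/c1.png

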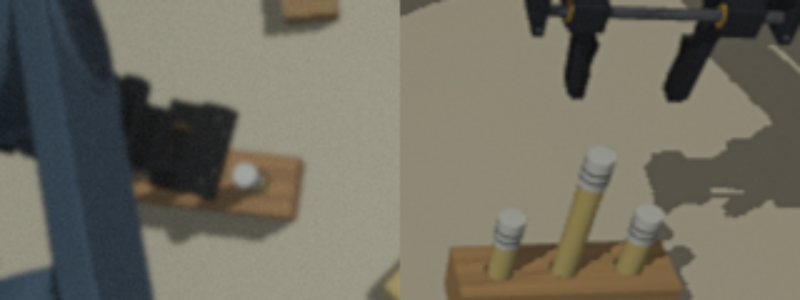

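The gripper is open and centred above the long cap: fingers at about (578,80) and (685,85) in the scene crop, cap at (600,160). Next I descend and grip.

```bash
python3 inch.py '0.7 0 0 0.04 0 0 0;0.7 0 0 0.035 0 0 0;0.7 0 0 0.02 0 0 0;0.7 0 0 0 0 0 0;0 0 0 0 0 0 0;0 0 0 0 0 0 0;0 0 0 0 0 0 0;0 0 0 0 0 0 0;0 0 0 0 0 0 0' 30; python3 -c "
from h import *
cv2.imwrite('pics/s2.png',cv2.resize(env.camera('scene')[60:200,280:460,::-1],None,fx=3,fy=3))"
```

```text
time_s: 2.58
tool_pos: [0.4752, 0.2568, 0.1442]
orientation: [0.0, 0.127, 0.992, 0.0]
force: [0.1, -0.7, 2.3]
grip_width: 0.26
grasp_force: 30.0
```

View pics/s2.png

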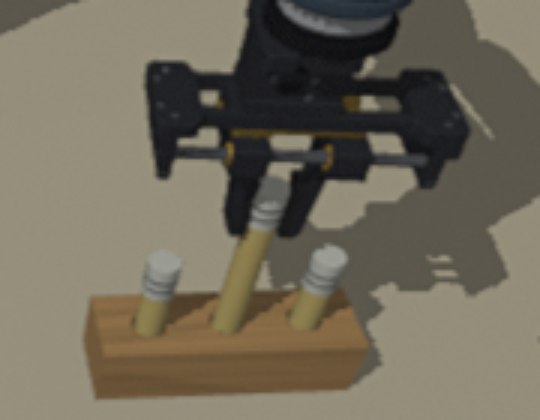

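The cap (at (268,205)) is held between the pads and the width reading agrees with a 24 mm cap. Next I lift.

```bash
python3 inch.py '0 0 0 -0.015 0 0 0;0 0 0 -0.025 0 0 0;0 0 0 -0.03 0 0 0;0 0 0 -0.03 0 0 0;0 0 0 -0.03 0 0 0;0 0 0 0 0 0 0'; python3 -c "
from h import *
L=.134
s=env.state();print(s['grip_width'],s['joints'])
w=[.575,-.0875]
# over the well, leaned by 'a' about tool x, foot at z
q=R.from_quat(np.roll(s['orientation'],-1))
for a in(.262,-.262):
    q2=q*R.from_rotvec([a,0,0]);z=q2.apply([0,0,1.]);print(a,z)
    go(np.array([*w,.125])-L*z)"
```

```text
time_s: 3.38
tool_pos: [0.4763, 0.2572, 0.2769]
orientation: [0.003, 0.127, 0.992, 0.001]
force: [-0.3, -0.4, -0.5]
grip_width: 0.256
grasp_force: 30.0
0.25586971462998814 [ 2.75825489e-01  7.04158333e-02  1.65189273e+00  2.06139191e-05
  1.41345946e+00 -1.04124459e+00]
0.262 [-0.05960632 -0.24916832 -0.96662414]
tool d [-0.1813 -0.2747  0.0224] rows 5.278187843682335 toolaxes
 [[-0.968  0.251  0.006]
 [ 0.251  0.968  0.002]
 [-0.005  0.003 -1.   ]]
to vertical [ 0.003  0.005 -0.   ]
-0.262 [ 0.07042196  0.25227046 -0.96509086]
tool d [-0.1813 -0.3441  0.0224] rows 6.233360785295732 toolaxes
 [[-0.968  0.251  0.006]
 [ 0.251  0.968  0.002]
 [-0.005  0.003 -1.   ]]
to vertical [ 0.003  0.005 -0.   ]
```

```bash
python3 inch.py '0 -0.0302 -0.0458 0 0 0 0;0 -0.0302 -0.0458 0 0 0 0;0 -0.0302 -0.0458 0 0 0 0;0 -0.0302 -0.0458 0 0 0 0;0 -0.0302 -0.0458 0 0 0 0;0 -0.0302 -0.0458 0 0 0 0;0 0 0 0 0.131 0 0;0 0 0 0 0.131 0 0;0 0 0 0 0 0 0;0 0 0 0 0 0 0'; cat > a.py <<'E'
from h import *
import sys
L=.134
s=env.state();q=R.from_quat(np.roll(s['orientation'],-1));z=q.as_matrix()[:,2]
print("foot",np.round(s['tool_pos']+L*z,4),"lean",np.degrees(np.arccos(-z[2])))
go(np.array([.575,-.0875,float(sys.argv[1])])-L*z)
E
python3 a.py .115; python3 -c "
from h import *
a=env.camera('scene')[90:270,140:320,::-1];b=env.camera('top')[80:260,210:390,::-1]
cv2.imwrite('pics/s3.png',cv2.resize(np.hstack([a,b]),None,fx=2.2,fy=2.2))"
```

```text
time_s: 4.62
tool_pos: [0.5809, -0.0543, 0.2728]
orientation: [-0.017, 0.125, 0.984, -0.128]
force: [-0.2, -0.4, -1.3]
grip_width: 0.256
grasp_force: 30.0
foot [ 0.5721 -0.0876  0.1433] lean 14.892020135295727
tool d [-0.0028  0.0081  0.0271] rows 0.45479046702680725 toolaxes
 [[-0.968  0.242 -0.066]
 [ 0.25   0.936 -0.248]
 [ 0.002 -0.257 -0.966]]
to vertical [-0.257  -0.0016  0.    ]
```

View pics/s3.png

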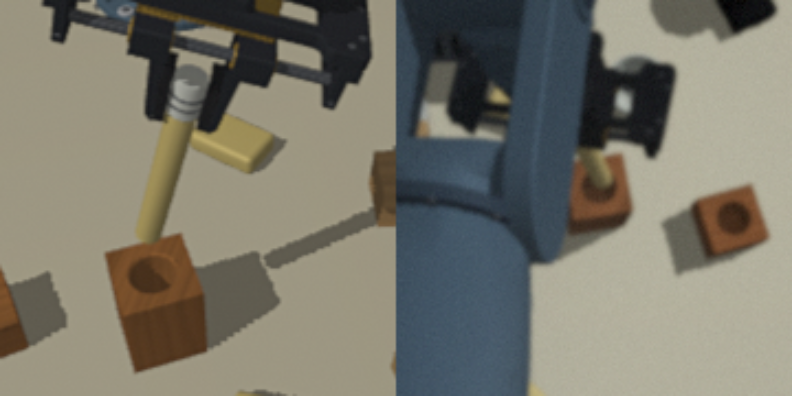

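```bash
python3 -c "
from h import *
print(plane('scene',(140+148/2.2,90+238/2.2),.1433),plane('top',(210+204/2.2,80+184/2.2),.1433))"; python3 a.py .073
```

```text
[ 0.57690879 -0.08691005  0.1433    ] [ 0.56325806 -0.0849995   0.1433    ]
foot [ 0.5723 -0.0884  0.1441] lean 14.927284051398242
tool d [-0.0024  0.0198  0.0683] rows 1.1382295744313171 toolaxes
 [[-0.968  0.243 -0.065]
 [ 0.252  0.935 -0.249]
 [ 0.    -0.258 -0.966]]
to vertical [-0.2576 -0.0003  0.    ]
```

```bash
python3 inch.py '0 -0.003 0.004 0.017 0 0 0;0 0 0.0045 0.017 0 0 0;0 0 0.0045 0.017 0 0 0;0 0 0.004 0.017 0 0 0;0 0 0 0 0 0 0;0 0 0 0 0 0 0'; python3 a.py .073; python3 -c "
from h import *
a=env.camera('scene')[90:270,140:320,::-1];b=env.camera('top')[80:260,210:390,::-1]
cv2.imwrite('pics/s4.png',cv2.resize(np.hstack([a,b]),None,fx=2.2,fy=2.2))"
```

```text
time_s: 5.48
tool_pos: [0.5842, -0.0566, 0.204]
orientation: [-0.016, 0.125, 0.983, -0.13]
force: [-0.2, -0.4, -0.3]
grip_width: 0.258
grasp_force: 30.0
foot [ 0.5756 -0.0902  0.0745] lean 15.012719921107008
tool d [0.0012 0.0028 0.0008] rows 0.05089973492834682 toolaxes
 [[-0.968  0.243 -0.064]
 [ 0.251  0.935 -0.251]
 [-0.001 -0.259 -0.966]]
to vertical [-0.259   0.0006  0.    ]
```

View pics/s4.png

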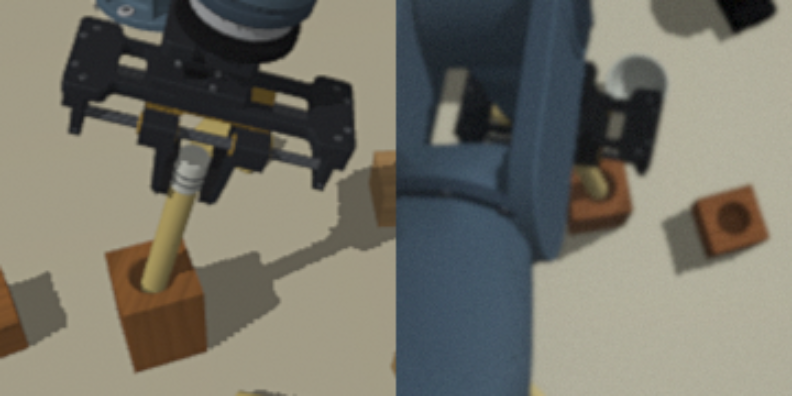

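The foot is inside the mouth: the front rim cuts it off at crop (155,290), the lean is 15.0°, and there's no contact force. Next I straighten it about the foot.

```bash
python3 inch.py '0 0 -0.008 0 -0.065 0 0;0 0 -0.008 0 -0.065 0 0;0 0 -0.008 0 -0.065 0 0;0 0 -0.008 0 -0.065 0 0;0 0 0 0 0 0 0;0 0 0 0 0 0 0'; python3 a.py .010; python3 -c "
from h import *
a=env.camera('scene')[90:270,140:320,::-1];b=env.camera('top')[80:260,210:390,::-1]
cv2.imwrite('pics/s5.png',cv2.resize(np.hstack([a,b]),None,fx=2.2,fy=2.2))"
```

```text
time_s: 6.32
tool_pos: [0.5762, -0.0869, 0.2093]
orientation: [0.0, 0.127, 0.992, -0.002]
force: [0.7, 1.2, -1.4]
grip_width: 0.26
grasp_force: 30.0
foot [ 0.5761 -0.0874  0.0753] lean 0.1799780568694315
tool d [ 0.0011 -0.0002  0.0653] rows 1.0445729004584599 toolaxes
 [[-0.968  0.251 -0.   ]
 [ 0.251  0.968 -0.003]
 [-0.001 -0.003 -1.   ]]
to vertical [-0.0031  0.0006  0.    ]
```

View pics/s5.png

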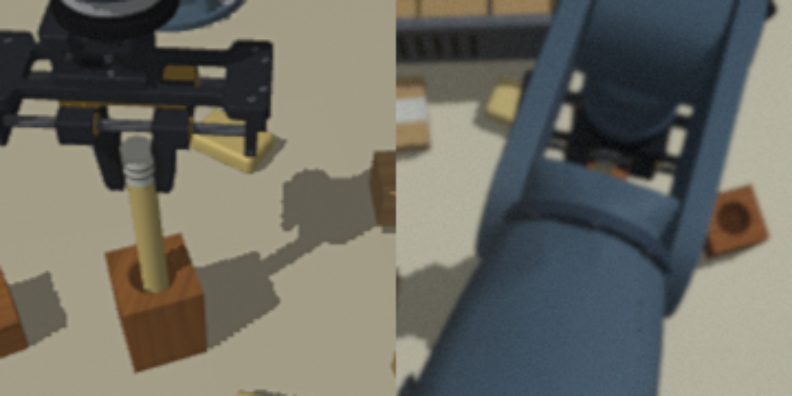

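The tube is upright in the bore (crop (152,290)) and force readings are near zero. Next I lower it, slowing near the bottom.

```bash
python3 inch.py '0 0.001 0 0.01 -0.003 0 0;0 0 0 0.015 0 0 0;0 0 0 0.015 0 0 0;0 0 0 0.01 0 0 0;0 0 0 0.007 0 0 0;0 0 0 0.003 0 0 0;0 0 0 0 0 0 0;0 0 0 0 0 0 0'; python3 a.py .010
```

```text
time_s: 7.42
tool_pos: [0.5754, -0.0869, 0.1494]
orientation: [0.001, 0.127, 0.992, 0.0]
force: [0.3, -0.8, -0.4]
grip_width: 0.256
grasp_force: 30.0
foot [ 0.5755 -0.0869  0.0154] lean 0.07572018412976217
tool d [ 0.0004 -0.0008  0.0054] rows 0.08738184188496795 toolaxes
 [[-0.968  0.251  0.001]
 [ 0.251  0.968  0.001]
 [-0.001  0.001 -1.   ]]
to vertical [ 0.0009  0.001  -0.    ]
```

```bash
python3 inch.py '0 0 0 0.002 0 0 0;0 0 0 0.0015 0 0 0;0 0 0 0.001 0 0 0;0 0 0 0 0 0 0;0 0 0 0 0 0 0'; python3 inch.py '0 0 0 0.001 0 0 0;0 0 0 0 0 0 0'
```

```text
time_s: 8.05
tool_pos: [0.575, -0.0868, 0.1443]
orientation: [0.0, 0.127, 0.992, 0.0]
force: [-0.8, -0.4, -0.8]
grip_width: 0.259
grasp_force: 30.0
time_s: 8.3
tool_pos: [0.5756, -0.087, 0.1441]
orientation: [0.001, 0.127, 0.992, 0.0]
force: [0.1, 0.5, 4.4]
grip_width: 0.258
grasp_force: 30.0
```

```bash
python3 inch.py '0 0 0 0.0007 0 0 0;0 0 0 0 0 0 0'
```

```text
time_s: 8.55
tool_pos: [0.5761, -0.0871, 0.1442]
orientation: [0.001, 0.127, 0.992, 0.0]
force: [-1.2, -0.1, 7.9]
grip_width: 0.26
grasp_force: 30.0
```

It's standing on the bottom: the force has risen to 8 N. Next I release by opening gradually, then rise.

```bash
python3 inch.py '0.3 0 0 -0.0005 0 0 0;0.35 0 0 0 0 0 0;0.5 0 0 0 0 0 0;0.7 0 0 0 0 0 0;0.7 0 0 0 0 0 0;0.7 0 0 -0.02 0 0 0;0.7 0 0 -0.03 0 0 0;0.7 0 0 -0.04 0 0 0;0.7 0 0 -0.04 0 0 0;0.7 0 0 0 0 0 0;0.7 0 0 0 0 0 0'; python3 -c "
from h import *
a=env.camera('scene')[90:270,140:400,::-1]
cv2.imwrite('pics/s6.png',cv2.resize(a,None,fx=3,fy=3))"
```

```text
time_s: 9.93
tool_pos: [0.5746, -0.0868, 0.2724]
orientation: [-0.0, 0.127, 0.992, 0.001]
force: [-0.7, 0.2, -0.6]
grip_width: 0.699
grasp_force: 0.0
```

View pics/s6.png

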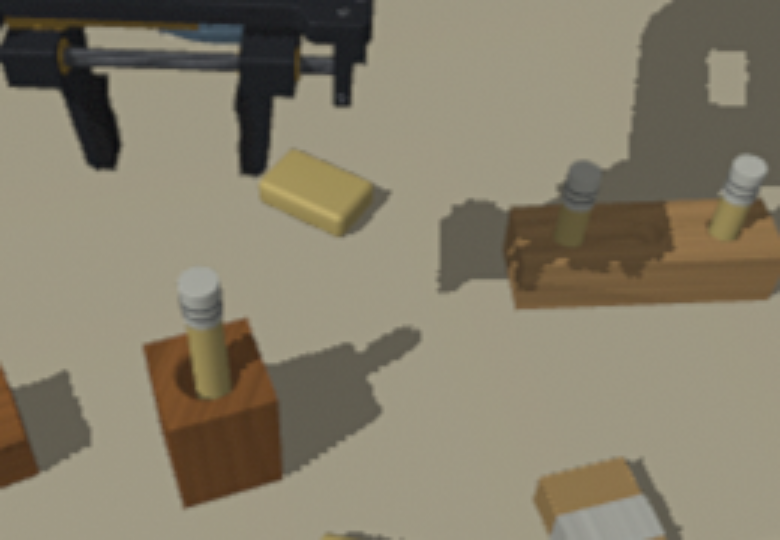

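The tube stands upright in the tall block (cap at (200,285)), both short tubes are still in the rack at (578,205) and (738,195), and the gripper is clear.

```bash
python3 -c "
from station import env
print(env.finish_job())"
```

```text
the job is handed in; nothing more can be done
None
```

The long tube stands upright on the bottom of the tall block's well and has been released; it went in at a 15° lean and was straightened and lowered in the gripper, both short tubes are still in the rack, and I handed the job in at about 10 s (no verdict was returned).

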